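# Show the date on a spice jar's base to the phone

## Robot

A 6-joint arm with a two-finger parallel gripper is mounted at the origin on a cart in front of the work surface, level with it; the furniture and walls round the work are solid. World frame = base frame: x ahead of the robot, y to its left, z up, the work surface at z = 0. Lengths are in mm, angles in rad, forces in N, time in s.
With the tool pointing down it reaches from about 275 to 750 mm from the base axis. Payload 10.2 kg.
Tool frame: the origin (TCP) lies at the very end of the fingers, on their centre line; the grasp point (between the pads) lies 19 mm behind it; z points along the fingers, y is the line along which they close (so a half turn about z gives the same grasp; the last joint's range is limited). The gripper opens to 85 mm and grips with 20 to 120 N. Pads are 22 mm wide; open, the fingers measure 114 mm over their backs; the gripper's body (76 mm by 85 mm) begins 54 mm behind the grasp point. The pads swing forward as they close: fully open they stand 13 mm farther back than shut.
Start: joints at [-0.223, 0.313, 1.498, -0, 1.331, -0.223], TCP at [525.006, -0.013, 231.294] pointing down, gripper open.
Joint ranges: [-2.94, 2.94], [-0.97, 2.17], [0.19, 2.56], [-1.23, 4.37], [0.02, 3.11], [-2.88, 2.88]. Speed limits (rad/s): [2.39, 2.39, 3.01, 3.14, 3.14, 3.14].

## Interface

Orientations are given as a unit quaternion [w, x, y, z].
In Python, from rig import ctrl gives the robot as it stands.
- The arm moves only by the shell command python3 -m pendant 'ROWS' [FORCE]. ROWS is JSON, a list that holds one entry, the list of rows, each a list of 5 numbers: the shift along the tool's x, y, z normalised to -1 to 1, where 1 is 200 mm, then the turn about the tool's z normalised to -1 to 1, where 1 is pi rad, then the opening, from 0 (shut) to 1 (fully open). In form: [[[dx, dy, dz, spin, hand], ...]]. A call has 1 to 12 rows; each row is the pose to reach, as a shift and turn from the pose commanded when the call began, along the tool's axes at that moment, turning the shorter way round; what a row does not reach only later rows make up. A row lasts 1/10 s, in which the tool goes at most 50 mm and 8.59 degrees, less where a joint would pass 70% of its speed; a pose out of reach is approached as far as the arm can. A call with a number of a shift or a turn outside -1 to 1 is refused whole. A call with a gripper value outside its range is refused whole. The fingers move at their own pace and stop on an object; FORCE is the grip in N (left out, the last holds). Time passes only in rows, so rows that repeat a pose let the fingers close. It gives the time, the measured TCP pose, the force, the opening and the grip force at its end, in the units of the state.
- ctrl.sense(): the state, without advancing time (a new reading comes with each control period).
- ctrl.capture(name): name is "scene" or "side" or "wrist"; returns (picture, depth): 400x640x3 uint8, blue, green, red; 400x640 float32, mm along the optical axis (not along the pixel's ray), 0 where there is no reading.
- ctrl.get_calibration(name): a dict with "K" (3x3 intrinsics, pixels), "D" ([k1, k2, p1, p2, k3] as OpenCV has them; the pictures are not rectified), "origin" and "rotation" of the camera in the world. Camera axes: x right, y down, z forward; pixel columns grow to the right and rows downward; lengths in mm; the calibration is good to about 2 mm. A picture is of the moment at which its call begins: read the wrist's pose just before it. get_calibration takes no time and is no camera call; for the wrist camera it gives the pose at the moment of the call.
- ctrl.finish_job(): hands the job in; it is judged then, once.
The state is a dict: "time_s": time; "joints": joint angles; "dq": joint speeds; "tau": joint torques, N m; "eef_pos": TCP position; "ee_rot": TCP orientation; "force": force on the tool from outside, world axes, zero at the start; "wrist_torque": the same for the moment, N m; "grip_width": opening from 0.0 (shut) to 1.0 (fully open); "grip_force": force on a finger pad.
Only numpy, scipy, OpenCV 4.12 (cv2) and the standard library are available. Lean on these libraries where they do the work, as an engineer would, in place of code of your own. Each camera call takes 0.05 s, during which the arm holds its last target. There are 200 camera calls.

## Task

Draw the spice carriage forward from the wall shelf along its rails until it clicks into its front notch, then lift out the spice jar with the yellow cap and show the date on its base to the phone: finish holding the jar still in the air, straight in front of the phone's front lens, its base square to the lens and about 10 cm from it. The program ends while the robot is still holding the jar there. Do not touch the phone or its stand, and leave the salt shaker and the red-capped jar in their wells, the carriage in its notch and everything else on the worktop where it stands.

Things in the scene. Friction and masses are not known exactly. Their poses are not given: they have to be found in the camera images.
- runner: Fixed frame of the pull-out spice runner, 324 x 196 mm: two wooden end blocks 26 mm high joined by two steel rods. Origin under its centre on the worktop; x axis along the rods, away from the robot; the carriage comes out along -x. The front notch is the gap between the two brass pins on the strip down the middle.
- carriage (a joint): Carriage travel in m: 0 = fully back (its start: jars too close under the wall shelf to be lifted out; shelf edge at x = 0.65, underside 0.30 above the worktop), 0.132 = seated in the front notch, 0.150 = end stop past it. Friction about 1 N; from 12 mm short of the notch a sprung roller climbs a pin (about 4 N, top 6 mm short), then drops in and centres the carriage to about 1 mm.
- carriage_handle (a point): Middle of the carriage's dark wooden handle bar, 13 mm thick, 114 mm long, across the travel (along the runner's y), 89 mm above the worktop on two 8 mm steel posts 96 mm apart; take it between the posts from above, one finger in front and one behind. The jars' axes lie 78 mm behind it. Moves with the carriage; axes as the runner's.
- carriage_wells (a point): Point on the carriage at the bottom of the middle well, 25 mm above the worktop, on that well's axis. The carriage has three square wells in a row across the travel, 56 mm apart centre to centre, 47 mm wide and 26 mm deep, sides along the runner's x and y. Axes as the runner's.
- spice_jar_center (a point): Centre (half-way up) of the spice jar: glass, green and blue label, yellow cap (top 20 mm), 96 mm tall, rounded-square section 41 mm across the flats, 49 mm across corners, flats square to the runner within a few degrees; 0.09 to 0.17 kg. Stands in one of the three wells (which one varies), its lower 26 mm sunk in it. z axis from base to cap.
- spice_jar_base (a point): Centre of the underside of the same spice jar, 48 mm below its centre; carries a round white date sticker.
- spice_jar: The same spice jar as a whole; origin at the centre of its underside, z axis from base to cap.
- salt_shaker_center (a point): Centre of the salt shaker with a grey cap, 44 mm across, 90 mm tall, in another well; stays in its well.
- red_jar_center (a point): Centre of the amber jar with a red cap, 43 mm across, 84 mm tall, in the remaining well; stays in its well.
- lens (a point): Front lens of the phone, the small dark dot in a light ring near the upper end of its screen, 117 mm above the worktop. Its z axis is the lens's line of sight, square out of the screen: it points up and back toward the robot, 40 degrees from vertical. Its x axis points up the screen. The jar's base belongs on this z axis, about 100 mm out, with the jar's own z axis pointing the same way.
- phone_stand: Fixed bent aluminium stand, 120 x 78 mm, with a dark phone 150 x 72 x 8 mm upright (tall) on it, leaning back; highest point about 125 mm. Origin under the stand's centre on the worktop, x axis pointing from the screen side to the back.
- kitchen_timer: Red and white kitchen timer, 63 mm across, 41 mm high, origin under its centre; bystander.
- lemon: Lemon, 78 x 55 x 56 mm, origin at its underside; bystander.
Things that resemble listed ones, but are neither listed nor needed, are in the scene too. Leave any purple look-alike of the part that bears salt_shaker_center alone.

How it is judged (in metres and radians):
On the way, in this order (a step that is already met when the one before it is completed fails the run):
1. the carriage is drawn out and seated in its front notch, the spice jar still in its well (value of joint carriage between 0.126 and 0.138 m and z of spice_jar_center in the frame of carriage_wells below 0.056 m and x of spice_jar_center in the frame of carriage_wells between -0.01 and 0.01 m and angle between spice_jar_center's own z axis and vertical below 0.2 rad), for 0.3 s.
2. the spice jar is lifted clear of its well in the fingers, the carriage staying in its notch (value of joint carriage between 0.126 and 0.138 m and z of spice_jar_center in the frame of carriage_wells above 0.084 m and contact force between the fingers and spice_jar above 1.5 N), for 0.2 s.
At the end, for the whole second after the job is handed in: Jar held still in the fingers, off runner and phone: base toward the lens, 70 to 130 mm out, base and centre within 25 mm of the lens's line of sight either way, axis within 12 degrees of it; carriage in its front notch (126 to 138 mm out); other two jars upright in their wells (x of spice_jar_center in the frame of lens between -0.025 and 0.025 m and y of spice_jar_center in the frame of lens between -0.025 and 0.025 m and x of spice_jar_base in the frame of lens between -0.025 and 0.025 m and y of spice_jar_base in the frame of lens between -0.025 and 0.025 m and z of spice_jar_base in the frame of lens between 0.07 and 0.13 m and z of spice_jar_center in the frame of lens above 0.11 m and angle between the z axis of spice_jar_center and the z axis of lens, either way round below 0.22 rad and contact force between the fingers and spice_jar above 1.5 N and contact force between spice_jar and phone_stand below 0.05 N and contact force between spice_jar and runner below 0.05 N and linear speed of spice_jar below 0.02 m/s and angular speed of spice_jar below 0.15 rad/s and value of joint carriage between 0.126 and 0.138 m and angle between each of salt_shaker_center, red_jar_center's own z axis and vertical below 0.2 rad and x of salt_shaker_center in the frame of carriage_wells between -0.008 and 0.008 m and z of salt_shaker_center in the frame of carriage_wells between 0.039 and 0.051 m and x of red_jar_center in the frame of carriage_wells between -0.008 and 0.008 m and z of red_jar_center in the frame of carriage_wells between 0.036 and 0.048 m); the arm keeps its last pose, push and grip.
It fails at once if the robot or the jar pushes on the phone or its stand (contact force between any of the fingers, the arm, spice_jar and phone_stand above 1 N).
It fails at once if a jar on the carriage is tipped over (angle between any of salt_shaker_center, red_jar_center's own z axis and vertical above 0.5 rad).
It fails at once if a bystander on the worktop is shifted (distance of any of kitchen_timer, lemon from where it was at the start of the episode above 0.025 m).
It also fails if it takes over 48 s, if anything falls off the work surface, if the arm or the gripper's body presses on something with over 40 N, if the wrist force passes 120 N, or if a joint passes its speed limit or range.

## Working session

There is one attempt and no reset: what is moved stays moved. The work goes in short steps, Python scripts to look and compute and a shell command to move; the robot and the scene stay as the last step left them, time stands still between calls to the robot, and variables do not carry over. Pictures are saved under pics/ and viewed, at most 10 in all, crops included, and the job is handed in when it is done.

```bash
mkdir -p pics; ls
cat > h.py <<'E'
import numpy as np, cv2
from rig import ctrl
def grab(n):
    c=ctrl.get_calibration(n); p,d=ctrl.capture(n); np.savez(f'{n}.npz',p=p,d=d,K=c['K'],D=c['D'],o=c['origin'],R=c['rotation']); return p
def load(n): return np.load(f'{n}.npz')
def pts(z,uv):
    """world points from depth at pixels Nx2"""
    uv=np.array(uv,float).reshape(-1,1,2); n=cv2.undistortPoints(uv,z['K'],z['D']).reshape(-1,2)
    d=np.array([z['d'][int(v),int(u)] for u,v in uv.reshape(-1,2)])
    return (np.c_[n,np.ones(len(n))]*d[:,None])@z['R'].T+z['o']
def plane(z,uv,h):
    n=cv2.undistortPoints(np.array(uv,float).reshape(-1,1,2),z['K'],z['D']).reshape(-1,2)
    r=np.c_[n,np.ones(len(n))]@z['R'].T; return z['o']+r*((h-z['o'][2])/r[:,2])[:,None]
E
python3 - <<'E'
from h import *
for n in('scene','side','wrist'):
    p=grab(n); cv2.imwrite(f'pics/{n}0.png',p); z=load(n); print(n,z['o'],z['R'][:,2])
print(ctrl.sense())
E
```

```text
picsTraceback (most recent call last):
  File "<stdin>", line 3, in <module>
IndexError: too many indices for array: array is 1-dimensional, but 2 were indexed
```

View pics/scene0.png

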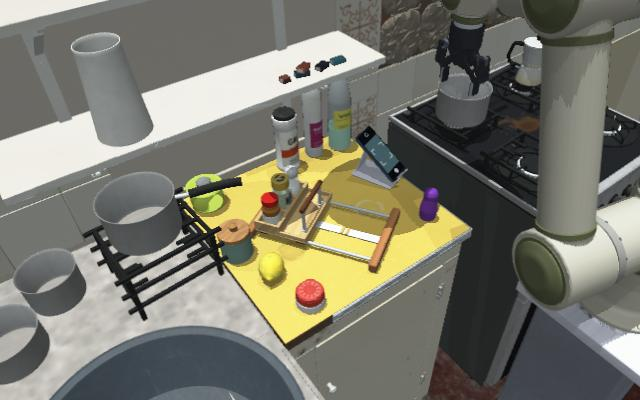

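```bash
sed -i "s/R=c\['rotation'\]/R=rot(c['rotation'])/" h.py
cat >> h.py <<'E'
from scipy.spatial.transform import Rotation as Ro
def rot(q):
    q=np.array(q,float); return q if q.shape==(3,3) else Ro.from_quat(q[[1,2,3,0]]).as_matrix()
E
python3 - <<'E'
from h import *
for n in('scene','side','wrist'):
    p=grab(n); cv2.imwrite(f'pics/{n}0.png',p); z=load(n); print(n,z['o'],z['R'][:,2])
print(ctrl.get_calibration('scene')['rotation'],ctrl.sense())
E
```

```text
scene [-179.7478268   879.26380454  860.78479534] [ 0.61011592 -0.42784222 -0.6668655 ]
side [ 499.56172692 1135.02606828  495.58030887] [ 0.01804422 -0.88529578 -0.46467816]
wrist [525.92173393  65.56734409 372.87975515] [-0.0010339  -0.25948563 -0.96574641]
[ 0.19336347 -0.40990841  0.81572535 -0.35941316] {'time_s': 0.2, 'joints': array([-2.23374237e-01,  3.13237291e-01,  1.49809237e+00, -2.86432711e-05,
        1.33097090e+00, -2.23371306e-01]), 'dq': array([ 0.0003144 , -0.00277794, -0.00292804, -0.00095169,  0.0002363 ,
        0.00063812]), 'tau': array([-2.38233333e-04, -4.12025535e+01, -2.59613264e+01, -1.73166914e-04,
        2.97178085e-03, -1.27978892e-04]), 'eef_pos': array([5.24872983e+02, 2.29295548e-02, 2.30973702e+02]), 'ee_rot': array([-2.92094205e-04,  7.07105364e-01,  7.07108110e-01, -2.00392787e-04]), 'force': array([ 0.19410742, -1.6484087 , -0.34487433]), 'wrist_torque': array([ 0.0018909 , -0.00219129,  0.019687  ]), 'grip_force': 0.0, 'grip_width': 1.0002375162820452}
```

View pics/side0.png

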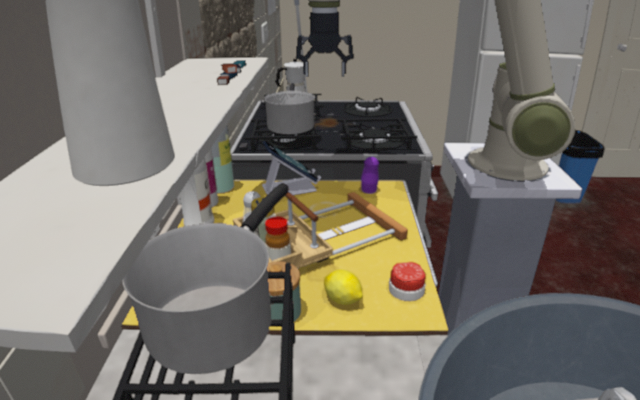

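View pics/wrist0.png

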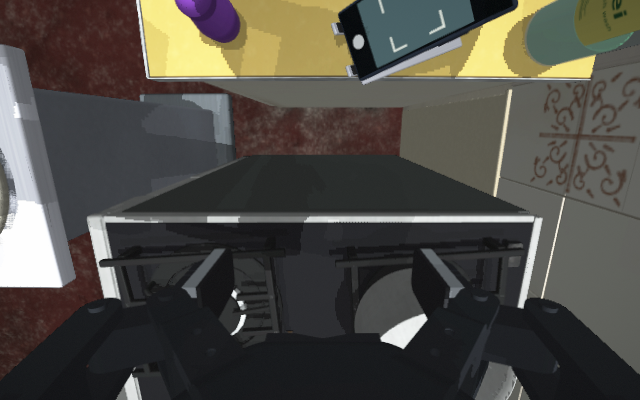

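Run:
```python
from h import *
s=load('scene');e=load('side');
a=cv2.resize(s['p'][110:290,240:460],None,fx=3.6,fy=3.2,interpolation=cv2.INTER_CUBIC)
cv2.imwrite('pics/crop1.png',a[:580])
for n,z,uv in(('scene',s,[(270,198),(281,179),(292,172),(312,196),(311,285),(271,262),(430,200),(362,140),(391,239),(380,260),(389,215),(303,240),(330,232)]),
 ('side',e,[(277,226),(302,206),(371,175),(250,198),(408,268),(344,283),(350,190),(405,230)]),('wrist',load('wrist'),[(359,42),(345,12),(372,70),(500,3),(200,10)])):
    for u,p in zip(uv,pts(z,uv)): print(n,u,p.round())
```

```text
scene (270, 198) [594. 502. 106.]
scene (281, 179) [621. 454. 120.]
scene (292, 172) [644. 411. 105.]
scene (312, 196) [555. 415.  93.]
scene (311, 285) [379. 541.  41.]
scene (271, 262) [474. 578.  51.]
scene (430, 200) [397. 189.  70.]
scene (362, 140) [635. 203. 114.]
scene (391, 239) [406. 297.  -1.]
scene (380, 260) [-180.  879.  861.]
scene (389, 215) [452. 265.  24.]
scene (303, 240) [501. 480.  34.]
scene (330, 232) [512. 397.  -1.]
side (277, 226) [595. 518. 108.]
side (302, 206) [559. 426.  94.]
side (371, 175) [411. 194.  49.]
side (250, 198) [657. 423. 109.]
side (408, 268) [373. 544.  41.]
side (344, 283) [483. 595.  50.]
side (350, 190) [460. 175.  -2.]
side (405, 230) [356. 396.  22.]
wrist (359, 42) [563. 147.  39.]
wrist (345, 12) [548. 176.  34.]
wrist (372, 70) [577. 120.  39.]
wrist (500, 3) [662. 156. 116.]
wrist (200, 10) [418. 163.  81.]
```

View pics/crop1.png

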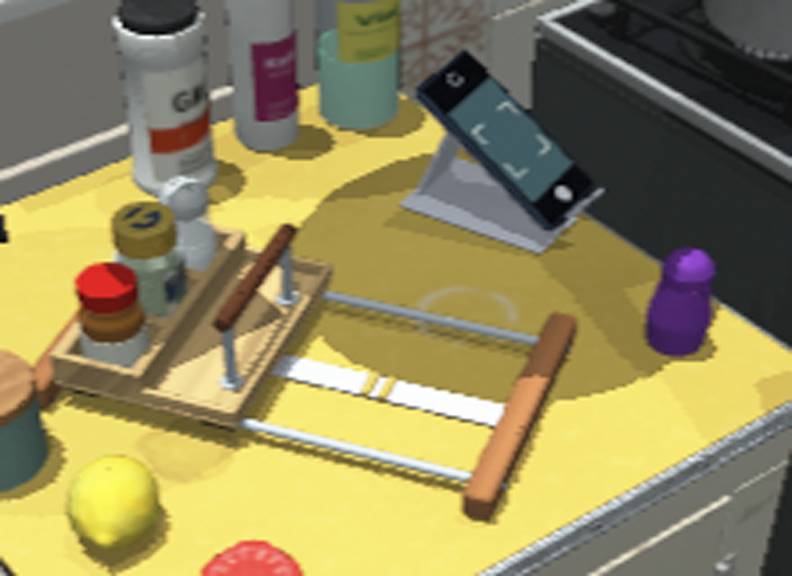

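```bash
cat >> h.py <<'E'
def cloud(z):
    v,u=np.nonzero(z['d']>0); return np.c_[u,v],pts(z,np.c_[u,v]),cv2.cvtColor(z['p'],cv2.COLOR_BGR2HSV)[v,u]
def rect(q): 
    (c,s,a)=cv2.minAreaRect(q[:,:2].astype(np.float32)); return np.round(c,1),np.round(s,1),round(a,1)
E
python3 - <<'E'
from h import *
for n in('scene','side'):
    z=load(n);uv,P,H=cloud(z)
    def sel(lo,hi,m=True): return np.all((P>lo)&(P<hi),1)&m
    brown=((H[:,0]<16))&(H[:,1]>90)
    for nm,m in(('handle',sel([470,330,86],[640,500,102],brown)),('block',sel([340,180,18],[500,450,32],brown)),
      ('redcap',sel([550,440,95],[680,560,125],((H[:,0]<6)|(H[:,0]>174))&(H[:,1]>150))),('yelcap',sel([560,420,115],[680,500,130])),
      ('salt',sel([600,370,100],[680,440,125]))):
        if m.sum()>8: print(n,nm,m.sum(),P[m].mean(0).round(1),np.percentile(P[m],[5,95],axis=0).round(0).tolist(),rect(P[m]), 'uv',uv[m].mean(0).round())
    m=sel([540,110,30],[690,260,135],(H[:,2]<130))
    if m.sum()>30:
        Q=P[m];c=np.median(Q,0);
        for _ in range(5):
            w=np.linalg.svd(Q-Q.mean(0),full_matrices=False)[2][2]; r=(Q-Q.mean(0))@w; Q=Q[abs(r)<max(3,r.std())]
        w*=np.sign(w[2]); print(n,'phone',len(Q),Q.mean(0).round(1),'n',w.round(3),'deg',np.degrees(np.arccos(w[2])),np.degrees(np.arctan2(w[1],w[0])),Q.max(0).round(),Q.min(0).round())
z=load('scene'); cv2.imwrite('pics/ph.png',cv2.resize(z['p'][115:190,345:420],None,fx=7,fy=7,interpolation=cv2.INTER_CUBIC))
E
```

```text
scene handle 179 [556.7 422.2  93.5] [[529.0, 375.0, 90.0], [584.0, 462.0, 97.0]] (array([557.8, 431.1]), array([ 59.1, 129.2]), 4.7) uv [309. 197.]
scene block 503 [401.7 324.2  24.5] [[355.0, 246.0, 21.0], [452.0, 396.0, 28.0]] (array([406.3, 318.2]), array([ 18.3, 195.8]), 32.8) uv [384. 238.]
scene redcap 206 [591.2 505.4 106.1] [[577.0, 490.0, 97.0], [610.0, 520.0, 110.0]] (array([594.7, 504.4]), array([36.7, 38. ]), 55.3) uv [269. 200.]
scene yelcap 185 [623.8 456.4 120.4] [[607.0, 439.0, 117.0], [642.0, 473.0, 123.0]] (array([626.4, 455.6]), array([39.9, 43.2]), 57.9) uv [280. 179.]
scene salt 136 [645.3 414.5 109.5] [[620.0, 398.0, 102.0], [661.0, 439.0, 120.0]] (array([636.9, 420.2]), array([31.7, 63.7]), 56.3) uv [290. 171.]
scene phone 897 [604.9 169.6  77.4] n [-0.606 -0.216  0.765] deg 40.05007905823624 -160.41469092963982 [668. 219. 123.] [541. 119.  30.]
side handle 202 [561.2 424.8  91.9] [[534.0, 380.0, 88.0], [590.0, 464.0, 95.0]] (array([567.4, 434.1]), array([109.5,  84.8]), 75.5) uv [301. 207.]
side block 437 [407.5 328.3  23. ] [[363.0, 249.0, 19.0], [456.0, 396.0, 25.0]] (array([411.4, 319.9]), array([ 18.4, 193.1]), 32.4) uv [377. 213.]
side redcap 317 [597.8 510.7 105. ] [[582.0, 492.0, 97.0], [614.0, 523.0, 108.0]] (array([598.7, 506. ]), array([35.6, 36.8]), 89.8) uv [276. 225.]
side yelcap 82 [639.2 456.3 119.7] [[630.0, 440.0, 117.0], [647.0, 472.0, 121.0]] (array([639.3, 453.7]), array([37.3, 16.1]), 74.3) uv [256. 202.]
side salt 131 [656.3 417.  108.6] [[643.0, 404.0, 102.0], [668.0, 426.0, 113.0]] (array([645.9, 417.5]), array([28.9, 51. ]), 68.0) uv [251. 197.]
side phone 175 [605.3 198.4  77.6] n [-0.33  -0.678  0.656] deg 48.98344583579976 -115.97639648664696 [655. 219. 121.] [546. 158.  31.]
```

View pics/ph.png

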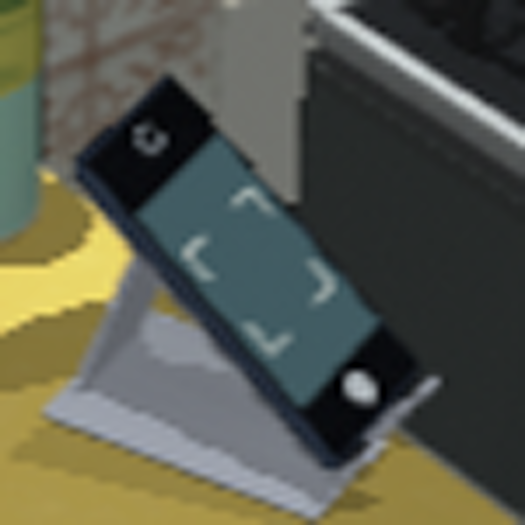

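Run:
```python
from h import *
z=load('scene'); print(plane(z,[(366.4,134.6)],117),pts(z,[(366,134),(368,136),(364,136),(360/7+345,387/7+115)]).round(1))
# handle corners & front block ends: dark handle contour
uv,P,H=cloud(z)
m=np.all((P>[470,330,80])&(P<[640,500,104]),1)&(H[:,0]<16)&(H[:,1]>90)
Q=plane(z,uv[m],92); print(rect(Q))
m=np.all((P>[340,180,24])&(P<[500,450,30]),1)&(H[:,0]<16)&(H[:,1]>90)
Q=plane(z,uv[m],26); print(rect(Q))
```

```text
[[643.27464793 182.00168516 117.        ]] [[649.3 178.4 114.1]
 [645.8 174.3 108. ]
 [647.2 186.7 112.5]
 [555.2 150.7  40. ]]
(array([582. , 435.6]), array([ 73.9, 126.6]), 32.4)
(array([405.7, 318.7]), array([ 18.3, 193.6]), 32.5)
```

```bash
python3 -m pendant '[[[0.5,0,0,0,0.5],[1,0,0,0,0.5],[1,0,0,0,0.5],[1,0,0,0,0.5],[1,0,0,0,0.5],[1,0,0,0,0.5]]]' 40 && python3 -m pendant '[[[0.9,-0.02,0,-0.18,0.5],[0.9,-0.02,0,-0.18,0.5],[0.9,-0.02,0,-0.18,0.5],[0.9,-0.02,0,-0.18,0.5],[0.9,-0.02,0,-0.18,0.5],[0.9,-0.02,0,-0.18,0.5],[0.9,-0.02,0,-0.18,0.5],[0.9,-0.02,0,-0.18,0.5]]]'
python3 - <<'E'
from h import *
p=grab('wrist'); cv2.imwrite('pics/w1.png',p); z=load('wrist');s=ctrl.sense(); print(s['joints'],rot(s['ee_rot']).round(3),z['o'],s['eef_pos'])
E
```

```text
time_s: 0.8
eef_pos: [524.7, 200.6, 230.9]
ee_rot: [-0.0, 0.706, 0.708, -0.0]
force: [0.4, -0.1, -0.5]
grip_width: 0.498
grip_force: 0.0
time_s: 1.6
eef_pos: [521.6, 378.5, 231.6]
ee_rot: [0.0, 0.483, 0.876, -0.0]
force: [-0.5, -0.6, 0.9]
grip_width: 0.5
grip_force: 0.0
[ 4.46677584e-01  5.85658323e-01  1.08935354e+00 -1.13749620e-04
  1.46637239e+00 -1.16489414e-01] [[-0.534  0.846  0.   ]
 [ 0.846  0.534 -0.   ]
 [-0.     0.    -1.   ]] [487.55001661 433.91242274 373.57495745] [521.51719617 378.7077222  231.61747793]
```

View pics/w1.png

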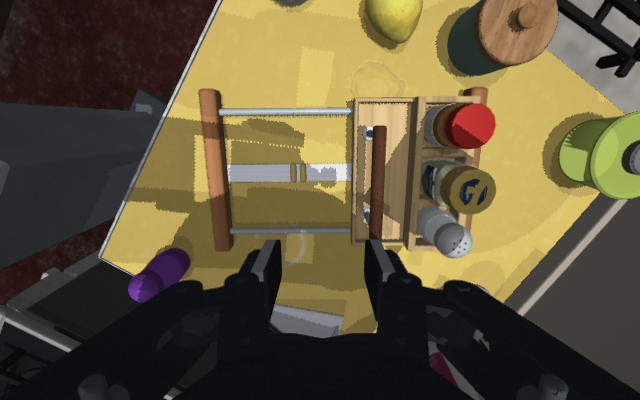

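Run:
```python
from h import *
z=load('wrist');uv,P,H=cloud(z)
brown=((H[:,0]<16))&(H[:,1]>90)
for nm,lo,hi in(('handle',[470,330,80],[640,500,104]),('block',[340,180,20],[480,450,32])):
    m=np.all((P>lo)&(P<hi),1)&brown; print(nm,m.sum(),P[m].mean(0).round(1),rect(P[m]))
for nm,lo,hi in(('red',[560,470,103],[680,560,118]),('yel',[560,420,116],[680,500,130])):
    m=np.all((P>lo)&(P<hi),1); print(nm,m.sum(),P[m].mean(0).round(1),rect(P[m]))
```

```text
handle 1764 [565.2 428.6  93. ] (array([591.3, 437. ]), array([ 85.4, 120.6]), 32.7)
block 2605 [407.5 322.6  24.9] (array([410.6, 316.1]), array([ 19.7, 193.1]), 32.5)
red 1732 [597.8 501.9 108.2] (array([599.9, 495.4]), array([39.8, 54.4]), 8.6)
yel 1760 [627.5 455.5 120.8] (array([628.9, 455.2]), array([41.1, 40.8]), 13.2)
```

Run:
```python
from h import *
z=load('wrist');a=np.radians(32.5);X=np.array([np.cos(a),np.sin(a)]);Y=np.array([-np.sin(a),np.cos(a)])
print(pts(z,[(378,182),(378,150),(377,215),(378,128),(376,238)]).round(1))
Q=plane(z,[(378,128),(378,182),(376,238),(372,182),(384,182)],95.5)[:,:2];print(Q.round(1),np.c_[Q@X,Q@Y].round(1))
t=ctrl.sense()['eef_pos'][:2];print('tcp',t@X,t@Y)
```

```text
[[560.7 417.1  94.3]
 [543.5 441.8  93.6]
 [578.7 389.6  94.4]
 [532.1 458.1  93.9]
 [591.4 369.6  95.4]]
[[531.8 457.9]
 [560.4 417.2]
 [591.3 369.6]
 [555.6 414.1]
 [565.2 420.2]] [[694.6 100.5]
 [696.8  50.7]
 [697.3  -6. ]
 [691.1  50.8]
 [702.5  50.7]]
tcp 643.3226529065212 39.18786811669838
```

```bash
python3 -m pendant '[[[0.035,0.27,0.1,0,0.5],[0.035,0.27,0.3,0,0.5],[0.035,0.27,0.5,0,0.5],[0.035,0.27,0.65,0,0.5],[0.035,0.27,0.8,0,0.5],[0.035,0.27,0.8,0,0.5],[0.035,0.27,0.8,0,0.5],[0.035,0.27,0.8,0,0],[0.035,0.27,0.8,0,0],[0.035,0.27,0.8,0,0],[0.035,0.27,0.8,0,0],[0.035,0.27,0.8,0,0]]]' 40
python3 - <<'E'
from h import *
s=ctrl.sense();print(s['eef_pos'],s['joints'])
a=np.radians(32.5);print(s['eef_pos'][0]*np.cos(a)+s['eef_pos'][1]*np.sin(a))
E
```

```text
time_s: 2.85
eef_pos: [562.1, 414.1, 73.5]
ee_rot: [-0.0, 0.482, 0.876, -0.001]
force: [-10.3, -6.9, 10.7]
grip_width: 0.139
grip_force: 39.4
[562.14266563 414.1379019   73.51154294] [ 4.67916357e-01  8.37061117e-01  1.06564863e+00 -9.09280427e-04
  1.24104664e+00 -9.75273339e-02]
696.6224480139662
```

```bash
python3 -m pendant '[[[0,-0.08,0,0,0],[0,-0.16,0,0,0],[0,-0.24,0,0,0],[0,-0.32,0,0,0],[0,-0.4,0,0,0],[0,-0.48,0,0,0],[0,-0.56,0,0,0],[0,-0.62,0,0,0],[0,-0.665,0,0,0],[0,-0.665,0,0,0],[0,-0.665,0,0,0],[0,-0.665,0,0,0]]]' 40
python3 - <<'E'
from h import *
s=ctrl.sense();print(s['eef_pos'],s['joints'])
a=np.radians(32.5);print(s['eef_pos'][0]*np.cos(a)+s['eef_pos'][1]*np.sin(a)-696.6)
E
```

```text
time_s: 4.05
eef_pos: [451.0, 343.1, 73.4]
ee_rot: [0.001, 0.482, 0.876, 0.0]
force: [-3.9, -6.7, 11.2]
grip_width: 0.129
grip_force: 41.2
[451.02999025 343.07297321  73.44614362] [ 0.44420292  0.56977443  1.55448447 -0.0015938   1.01626774 -0.12076754]
-131.87219027703895
```

```bash
python3 -m pendant '[[[0,0,0,0,0.45],[0,0,0,0,0.45],[0,0,0,0,0.45],[0,0,-0.15,0,0.45],[0,0,-0.35,0,0.45],[0,0,-0.55,0,0.45],[0,0,-0.75,0,0.6],[0,-0.1,-0.85,0,0.85],[0,-0.1,-0.85,0,0.85],[0,-0.1,-0.85,0,0.85]]]' 40
python3 - <<'E'
from h import *
p=grab('wrist'); cv2.imwrite('pics/w2.png',p); z=load('wrist');uv,P,H=cloud(z);t=ctrl.sense()['eef_pos'][:2]
a=np.radians(32.5);X=np.array([np.cos(a),np.sin(a)]);Y=np.array([-np.sin(a),np.cos(a)])
q=np.c_[P[:,:2]@X,P[:,:2]@Y]
print('tcp',t@X,t@Y,ctrl.sense()['eef_pos'])
for nm,lo,hi in(('yel',[610,15,114],[680,75,126]),('red',[610,76,103],[680,130,114])):
    m=np.all((np.c_[q,P[:,2]]>lo)&(np.c_[q,P[:,2]]<hi),1); print(nm,m.sum(),q[m].mean(0).round(1),rect(q[m]),P[m][:,2].mean())
E
```

```text
time_s: 5.05
eef_pos: [433.6, 332.9, 241.0]
ee_rot: [-0.0, 0.482, 0.876, 0.0]
force: [0.4, -0.0, -0.1]
grip_width: 0.853
grip_force: 0.0
tcp 544.5438068935968 47.74819687349378 [433.60850113 332.85359497 240.18324933]
yel 1651 [642.2  46.8] (array([643.2,  45.9]), array([40.9, 41.3]), 70.0) 120.69154866955482
red 1489 [642.2 102.1] (array([642.9, 101.7]), array([38.3, 38. ]), 59.8) 108.21656766763981
```

View pics/w2.png

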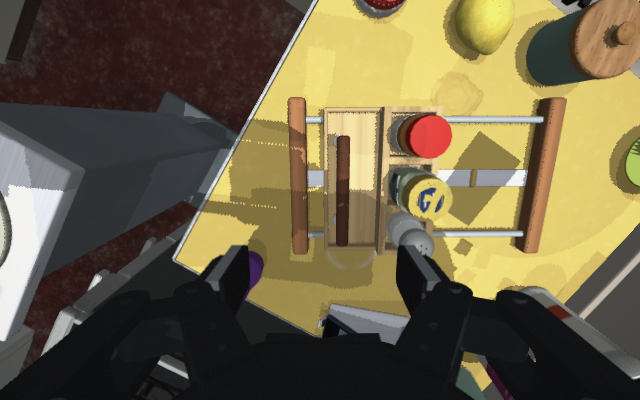

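```bash
python3 -m pendant '[[[-0.01,0.2,0,0,0.75],[-0.01,0.4,0,0,0.75],[-0.01,0.49,0.1,0,0.75],[-0.01,0.49,0.3,0,0.75],[-0.01,0.49,0.5,0,0.75],[-0.01,0.49,0.7,0,0.75],[-0.01,0.49,0.87,0,0.75],[-0.01,0.49,0.87,0,0.75],[-0.01,0.49,0.87,0,0.75]]]' 30 && python3 -m pendant '[[[0,0,0,0,0.3],[0,0,0,0,0.3],[0,0,0,0,0.3],[0,0,0,0,0.3],[0,0,0,0,0.3],[0,0,0,0,0.3]]]' 30
```

```text
time_s: 6.0
eef_pos: [517.6, 383.7, 67.1]
ee_rot: [-0.0, 0.482, 0.876, -0.0]
force: [-0.3, -1.0, 1.2]
grip_width: 0.752
grip_force: 0.0
time_s: 6.6
eef_pos: [518.3, 384.1, 69.4]
ee_rot: [0.001, 0.482, 0.876, 0.001]
force: [-0.8, -0.7, 6.2]
grip_width: 0.476
grip_force: 30.7
```

```bash
python3 -m pendant '[[[0,0,-0.08,0,0.3],[0,0,-0.18,0,0.3],[0,0,-0.3,0,0.3],[0,0,-0.45,0,0.3],[0,0,-0.6,0,0.3],[0,0,-0.7,0,0.3],[0,0,-0.7,0,0.3]]]' 30
python3 - <<'E'
from h import *
a=np.radians(32.5);X=np.array([np.cos(a),np.sin(a)]);Y=np.array([-np.sin(a),np.cos(a)])
for n in('scene','side','wrist'): grab(n)
cv2.imwrite('pics/w3.png',np.hstack([load('scene')['p'][80:300,200:480],load('side')['p'][80:300,200:480]]))
t=ctrl.sense()['eef_pos'];print('tcp',t[:2]@X,t[:2]@Y,t)
for n in('scene','side'):
    z=load(n);uv,P,H=cloud(z);q=np.c_[P[:,:2]@X,P[:,:2]@Y]
    m=(P[:,2]>14)&(P[:,2]<32)&(H[:,0]<16)&(H[:,1]>90)&(q[:,0]>440)&(q[:,0]<520)&(q[:,1]>-60)&(q[:,1]<150);print(n,rect(q[m]),np.percentile(q[m],[3,97],axis=0))
    m=(P[:,2]>70)&(q[:,0]>500)&(q[:,0]<600)&(P[:,2]<104)&(H[:,0]<16)&(H[:,1]>90)&(q[:,1]>-60)&(q[:,1]<150);print(' handle',rect(q[m]))
E
```

```text
time_s: 7.3
eef_pos: [518.4, 384.2, 210.8]
ee_rot: [0.002, 0.482, 0.876, 0.003]
force: [-0.5, 0.2, -1.4]
grip_width: 0.476
grip_force: 30.9
tcp 642.0488813214524 45.59376107830167 [517.00102433 383.42600055 205.80773163]
scene (array([512.3,  49.4]), array([ 15.5, 197.5]), 0.0) [[504.94445966 -40.42056625]
 [519.55769004 145.0323413 ]]
 handle (array([563.2,  49.7]), array([110.4,  10.9]), 89.9)
side (array([513.7,  49.9]), array([191.3,  12.5]), 90.0) [[509.33666391 -37.67541191]
 [519.55113368 143.89111977]]
 handle (array([567.8,  48. ]), array([ 10. , 111.9]), 0.7)
```

View pics/w3.png

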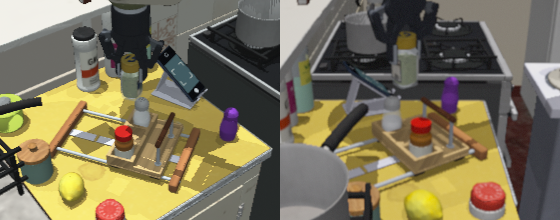

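```bash
python3 -m pendant '[[[0,-0.1,0,0,0.3],[0,-0.25,0,0.05,0.3],[0,-0.4,0,0.1,0.3],[0,-0.55,0,0.15,0.3],[0,-0.7,0,0.2,0.3],[0,-0.8,0,0.25,0.3],[0,-0.89,0,0.3,0.3],[0,-0.89,0,0.34,0.3],[0,-0.89,0,0.38,0.3],[0,-0.89,0,0.42,0.3],[0,-0.89,0,0.46,0.3],[0,-0.89,0,0.5,0.3]]]' 30 && python3 -m pendant '[[[0,0,0.15,0,0.3],[0,0,0.3,0,0.3],[0,0,0.45,0,0.3],[0,0,0.6,0,0.3],[0,0,0.7,0,0.3],[0,0,0.76,0,0.3],[0,0,0.76,0,0.3]]]'
python3 - <<'E'
from h import *
a=np.radians(32.5);X=np.array([np.cos(a),np.sin(a)]);Y=np.array([-np.sin(a),np.cos(a)])
s=ctrl.sense();t=s['eef_pos'];print('tcp',t[:2]@X,t[:2]@Y,t,s['joints'],rot(s['ee_rot']).round(2))
for n in('scene','side'): grab(n)
A=load('scene')['p'][150:300,290:490];B=load('side')['p'][130:280,300:500]
cv2.imwrite('pics/w4.png',cv2.resize(np.hstack([A,B]),None,fx=2,fy=2,interpolation=cv2.INTER_CUBIC))
E
```

```text
time_s: 8.65
eef_pos: [366.6, 288.0, 206.0]
ee_rot: [0.0, 0.961, 0.277, -0.001]
force: [-0.2, 0.7, -1.8]
grip_width: 0.475
grip_force: 31.0
time_s: 9.35
eef_pos: [366.2, 287.8, 53.7]
ee_rot: [0.0, 0.96, 0.279, -0.002]
force: [-0.5, -0.1, -1.3]
grip_width: 0.476
grip_force: 30.9
tcp 463.44730688699406 45.986784374858246 [366.15881298 287.79491704  53.71280216] [4.13739526e-01 4.22625457e-01 1.87237843e+00 1.46185776e-05
 8.50302433e-01 1.41916523e+00] [[ 0.84  0.54 -0.  ]
 [ 0.54 -0.84 -0.  ]
 [-0.   -0.   -1.  ]]
```

View pics/w4.png

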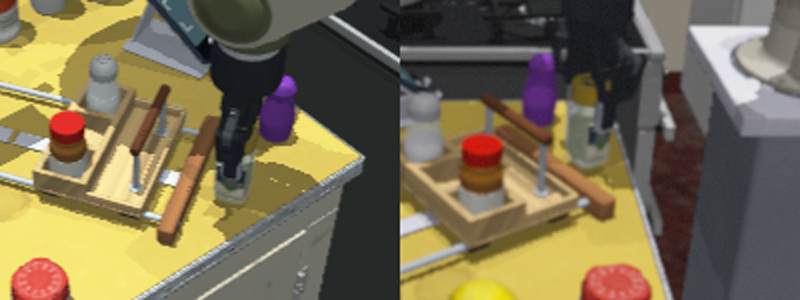

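```bash
python3 -m pendant '[[[0.05,0,0,0,0.3],[0.1,0,0,0,0.3],[0.12,0,0,0,0.3],[0.14,0,0,0,0.3],[0.16,0,0,0,0.3],[0.18,0,0,0,0.3],[0.18,0,0,0,0.3]]]'
python3 - <<'E'
from h import *
for n in('scene','side'): grab(n)
A=load('scene')['p'][150:300,290:490];B=load('side')['p'][130:280,300:500]
cv2.imwrite('pics/w5.png',cv2.resize(np.hstack([A,B]),None,fx=2,fy=2,interpolation=cv2.INTER_CUBIC))
E
```

```text
time_s: 10.15
eef_pos: [397.7, 307.8, 55.7]
ee_rot: [0.0, 0.96, 0.279, -0.001]
force: [-3.6, -2.2, 4.8]
grip_width: 0.481
grip_force: 29.9
```

View pics/w5.png

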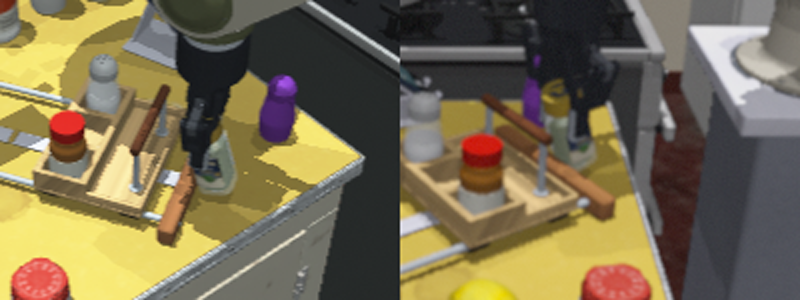

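```bash
python3 -m pendant '[[[0.02,0,0,0,0.3],[0.04,0,0,0,0.3],[0.06,0,0,0,0.3],[0.075,0,0,0,0.3],[0.09,0,0,0,0.3],[0.09,0,0,0,0.3],[0.09,0,0,0,0.3]]]'
cat >> h.py <<'E'
def tool(n):
    """cloud in tool frame about the grasp point: x, y, z"""
    s=ctrl.sense();R=rot(s['ee_rot']);z=load(n);uv,P,H=cloud(z); return uv,(P-s['eef_pos'])@R+[0,0,19],H
E
cat > tilt.py <<'E'
from h import *
for n in('scene','side','wrist'):
    grab(n);uv,q,H=tool(n)
    m=(abs(q[:,1])<17)&(abs(q[:,0])<75)&(q[:,2]>-50)&(q[:,2]<75)&(np.hypot(q[:,0],q[:,2])<72)
    print(n,m.sum())
    Q=q[m][:,[0,2]]; hs,ex,ez=np.histogram2d(Q[:,0],Q[:,1],bins=[range(-72,73,6),range(-48,78,6)])
    for j in range(hs.shape[1]): print('%4d'%ez[j],' '.join('%2d'%min(v,99) if v else ' .' for v in hs[:,j]))
E
python3 tilt.py
```

```text
time_s: 10.95
eef_pos: [412.1, 317.0, 54.9]
ee_rot: [0.0, 0.96, 0.279, -0.001]
force: [-3.8, -1.8, -1.1]
grip_width: 0.475
grip_force: 30.8
Still running in the background as job /tmp/bash_jobs.1000/09bdff068a91 (pid 904). You'll get a notice when it ends.
```

```bash
cat /tmp/bash_jobs.1000/09bdff068a91/std*; ps aux | grep -c tilt.py; uptime
```

```text
time_s: 10.95
eef_pos: [412.1, 317.0, 54.9]
ee_rot: [0.0, 0.96, 0.279, -0.001]
force: [-3.8, -1.8, -1.1]
grip_width: 0.475
grip_force: 30.8
2
 13:07:38 up 46 min,  0 users,  load average: 1.06, 1.01, 0.95
```

```bash
kill -- -$(cat /tmp/bash_jobs.1000/09bdff068a91/pid); sed -i "s/def load(n): .*/def load(n): return dict(np.load(f'{n}.npz'))/; s/    d=np.array(\[z.*/    i=uv.reshape(-1,2).astype(int); d=z['d'][i[:,1],i[:,0]]/" h.py; timeout 60 python3 tilt.py
```

```text
scene 506
 -48  .  .  .  .  .  .  .  .  .  3  .  .  .  .  .  .  .  .  .  .  .  .  .  .
 -42  .  .  .  .  .  .  .  .  .  .  1  3  1  .  .  .  .  .  .  .  .  .  .  .
 -36  .  .  .  .  .  .  .  .  .  .  .  .  .  .  .  .  .  .  .  .  .  .  .  .
 -30  .  .  .  .  .  .  .  .  .  7  3  .  .  .  .  .  .  .  .  1  .  .  .  .
 -24  .  .  .  .  .  .  .  .  . 12  4  .  .  .  .  .  .  . 13 27  5  .  .  .
 -18  .  .  .  .  .  .  .  . 21 17  2  .  .  .  .  .  .  . 14  .  1  .  .  .
 -12  .  .  .  .  .  .  . 11 14  2  .  .  .  .  .  .  .  .  1  .  .  .  .  .
  -6  .  .  .  .  .  .  2 18  2  .  .  .  .  .  .  .  .  .  .  .  .  .  .  .
   0  .  .  .  .  .  . 14  7  .  .  .  .  .  .  .  .  .  .  .  .  .  .  .  .
   6  .  .  .  .  .  8 16  1  .  .  .  .  .  .  .  .  .  .  .  .  .  .  .  .
  12  .  .  .  .  2 21  4  .  .  .  .  .  .  .  .  .  .  .  .  .  .  .  .  .
  18  .  .  .  . 12 10  .  .  .  .  .  .  .  .  .  .  .  .  .  .  .  .  .  .
  24  .  .  .  6 15  .  .  .  .  .  .  .  .  .  .  .  .  .  .  .  .  .  .  .
  30  .  .  . 18  5  .  .  .  .  .  .  .  .  .  .  .  2  .  .  .  .  .  .  .
  36  .  .  
[... 2850 characters left out ...]
.  .  .
  18  .  .  .  .  .  .  .  .  .  .  .  .  .  .  .  .  .  .  .  .  .  .  .  .
  24  .  .  .  .  .  .  .  .  .  .  .  .  .  .  .  .  .  .  .  .  .  .  .  .
  30  .  .  .  .  .  .  .  .  .  .  .  .  .  .  .  .  .  .  .  .  .  .  .  .
  36  .  .  .  .  .  .  .  .  .  .  .  .  .  .  .  .  .  .  .  .  .  .  .  .
  42  .  .  .  .  .  .  .  .  .  .  .  .  2  .  .  .  .  .  .  2 13  .  .  .
  48  .  .  .  .  .  .  .  .  .  .  .  . 52 99  .  .  .  .  . 99 99  .  .  .
  54  .  .  .  .  .  .  .  .  .  .  .  .  . 99  .  .  .  .  .  .  .  .  .  .
  60  .  .  .  .  .  .  .  .  .  .  .  .  . 99  .  .  .  .  .  .  .  .  .  .
  66  .  .  .  .  .  .  .  .  .  .  .  .  . 99 99 62  .  .  .  .  .  .  .  .
```

```bash
cat > fit.py <<'E'
from h import *
grab('wrist');uv,q,H=tool('wrist')
m=(abs(q[:,1])<14)&(q[:,0]>2)&(q[:,0]<24)&(q[:,2]>-46)&(q[:,2]<-14)
Q=q[m]; A=np.c_[Q[:,:2],np.ones(len(Q))]
for _ in range(4):
    c=np.linalg.lstsq(A,Q[:,2],rcond=None)[0]; k=abs(A@c-Q[:,2])<2.5; A,Q=A[k],Q[k]
print(len(Q),'tilt',np.degrees(np.arctan(c[0])),'roll',np.degrees(np.arctan(c[1])),'top x,z range',Q.min(0),Q.max(0))
n=np.array([c[0],c[1],-1]);n/=np.linalg.norm(n);print('axis(tool)',n,'dist grasp->captop',n@[0,0,c[2]])
E
timeout 60 python3 fit.py; python3 -m pendant '[[[0.005,0,0.01,0,0.3],[0.01,0,0.02,0,0.3],[0.01,0,0.02,0,0.3],[0.01,0,0.02,0,0.3]]]'; timeout 60 python3 fit.py
```

```text
6169 tilt 32.931430447129415 roll -0.2259423435090982 top x,z range [  2.00011496 -13.98584986 -38.81396209] [ 23.99230038  13.98916664 -20.92006203]
axis(tool) [ 0.54363198 -0.00330981 -0.83931717] dist grasp->captop 32.36130381561356
time_s: 11.7
eef_pos: [415.2, 318.7, 52.1]
ee_rot: [-0.0, 0.96, 0.279, 0.001]
force: [-2.8, -1.4, 5.0]
grip_width: 0.48
grip_force: 31.9
6456 tilt 37.101219939391 roll -0.31880028534230603 top x,z range [  2.00263392 -13.99513892 -40.57887098] [ 23.99979657  13.9970956  -20.30805065]
axis(tool) [ 0.60321903 -0.00443778 -0.79756323] dist grasp->captop 32.30009015968463
```

```bash
python3 -m pendant '[[[0,0,0.015,0,0.3],[0,0,0.015,0,0.3],[0,0,0.015,0,0.3],[-0.05,0,0.01,0,0.3],[-0.15,0,-0.02,0,0.3],[-0.2,0,-0.2,0,0.3],[-0.2,0,-0.4,0,0.3],[-0.2,0,-0.6,0,0.3],[-0.2,0,-0.8,0,0.3],[-0.2,0,-1,0,0.3],[-0.2,0,-1,0,0.3]]]'; timeout 60 python3 fit.py
python3 - <<'E'
from h import *
a=np.radians(32.5);X=np.array([np.cos(a),np.sin(a)]);Y=np.array([-np.sin(a),np.cos(a)])
for n in('scene','side'):
    grab(n);z=load(n);uv,P,H=cloud(z);q=np.c_[P[:,:2]@X,P[:,:2]@Y]
    m=(P[:,2]>70)&(q[:,0]>500)&(q[:,0]<600)&(P[:,2]<104)&(H[:,0]<16)&(H[:,1]>90)&(q[:,1]>-60)&(q[:,1]<150);print(n,' handle',rect(q[m]))
print(ctrl.sense()['eef_pos'],ctrl.sense()['joints'])
E
```

```text
time_s: 12.85
eef_pos: [382.3, 297.6, 256.3]
ee_rot: [-0.001, 0.96, 0.279, 0.005]
force: [0.1, 0.3, -2.6]
grip_width: 0.476
grip_force: 31.3
6447 tilt 38.0721944820721 roll -0.21170858323233652 top x,z range [  2.00181789 -13.99879654 -44.24695427] [ 23.9989771   13.99847896 -24.37920705]
axis(tool) [ 0.6166513  -0.00290884 -0.78723104] dist grasp->captop 35.238511292093904
scene  handle (array([563.4,  50.4]), array([ 12.2, 111.5]), 0.6)
side  handle (array([566.4,  48.3]), array([114.4,  11.8]), 90.0)
[380.2629045  296.62785439 250.29389619] [4.18898973e-01 2.04508095e-01 1.58801181e+00 2.74308278e-05
 1.35019948e+00 1.42426280e+00]
```

```bash
python3 -m pendant '[[[0.03,0.15,-0.1,0,0.3],[0.06,0.3,-0.2,0,0.3],[0.09,0.5,-0.22,0,0.3],[0.11,0.66,-0.22,0,0.3]]]' && python3 -m pendant '[[[0.03,0.15,0,-0.04,0.3],[0.06,0.3,0,-0.08,0.3],[0.09,0.5,0,-0.12,0.3],[0.11,0.65,0,-0.16,0.3],[0.11,0.65,0,-0.2,0.3],[0.11,0.65,0,-0.24,0.3],[0.11,0.65,0,-0.28,0.3],[0.11,0.65,0,-0.32,0.3],[0.11,0.65,0,-0.32,0.3],[0.11,0.65,0,-0.32,0.3],[0.11,0.65,0,-0.32,0.3]]]'; timeout 60 python3 fit.py
python3 - <<'E'
from h import *
z=load('wrist');uv,P,H=cloud(z);cv2.imwrite('pics/w6.png',z['p'])
m=np.all((P>[520,100,25])&(P<[700,260,135]),1)
Q=P[m];U=uv[m]
rng=np.random.default_rng(0);best=None
for _ in range(300):
    a,b,c=Q[rng.choice(len(Q),3)];n=np.cross(b-a,c-a);n/=np.linalg.norm(n)+1e-9;n*=np.sign(n[2])
    if not .6<n[2]<.9: continue
    k=abs((Q-a)@n)<2
    if best is None or k.sum()>best.sum(): best=k
q=Q[best];c=q.mean(0);n=np.linalg.svd(q-c,full_matrices=False)[2][2];n*=np.sign(n[2])
print(len(q),c,'n',n,np.degrees(np.arccos(n[2])),np.degrees(np.arctan2(n[1],n[0])))
u=np.array([0,0,1])-n*n[2];u/=np.linalg.norm(u);v=np.cross(n,u)
print('extent up',np.percentile((q-c)@u,[1,99]),'side',np.percentile((q-c)@v,[1,99]))
# bright ring near upper end, in the dark
hs=cv2.cvtColor(z['p'],cv2.COLOR_BGR2GRAY)[U[best][:,1],U[best][:,0]]
w=np.c_[(q-c)@u,(q-c)@v]
k=(hs>110)
g=(w[k]/3).round().astype(int);cells,cn=np.unique(g,axis=0,return_counts=True)
for a,b in zip(cells,cn):
    if b>3: print(a*3,b,(c+u*a[0]*3+v*a[1]*3).round(0))
E
```

```text
time_s: 13.4
eef_pos: [470.9, 195.7, 294.3]
ee_rot: [-0.0, 0.96, 0.279, -0.001]
force: [0.9, 1.0, -1.7]
grip_width: 0.472
grip_force: 31.4
time_s: 14.5
eef_pos: [558.1, 99.2, 294.6]
ee_rot: [-0.0, 0.708, 0.706, -0.0]
force: [-0.1, 0.8, -2.4]
grip_width: 0.476
grip_force: 31.5
6536 tilt 38.83756836700347 roll -0.2880782001076615 top x,z range [  2.0009435  -13.99866302 -40.81371619] [ 23.99863676  13.99988071 -19.15303498]
axis(tool) [ 0.62710987 -0.00391638 -0.77892096] dist grasp->captop 31.517823053780887
6867 [612.7925292  167.90897178  83.22988067] n [-0.59830546 -0.22447803  0.7691815 ] 39.719554648259475 -159.43442758186936
extent up [-83.16234682  62.30729343] side [-35.33910449  33.74418005]
[-75  -3] 4 [560. 145.  35.]
[-75   0] 4 [559. 148.  35.]
[-72  -3] 5 [562. 146.  37.]
[-72   0] 5 [561. 148.  37.]
[-72   3] 5 [560. 151.  37.]
[-66  -3] 4 [566. 147.  41.]
[-66   0] 4 [565. 150.  41.]
[-36 -24] 4 [595. 136.  60.]
[-36 -21] 4 [594. 139.  60.]
[-36  24] 4 [578. 181.  60.]
[-30 -24] 4 [600. 137.  64.]
[-27 -24] 4 [602. 138.  66.]
[-27  24] 4 [585. 183.  66.]
[  0 -24] 5 [621. 145.  83.]
[ 0 24] 4 [604. 190.  83.]
[  3 -24] 4 [623. 146.  85.]
[ 3 24] 4 [607. 191.  85.]
[  6 -24] 4 [626. 147.  87.]
[ 6 24] 4 [609. 192.  87.]
[  9 -24] 5 [628. 148.  89.]
[ 9 18] 4 [613. 187.  89.]
[ 9 21] 4 [612. 190.  89.]
[ 9 24] 5 [611. 193.  89.]
[ 12 -24] 4 [630. 149.  91.]
[ 12 -18] 4 [628. 154.  91.]
[ 12 -15] 4 [627. 157.  91.]
[12 12] 4 [617. 182.  91.]
[12 21] 4 [614. 191.  91.]
[45  0] 4 [645. 180. 112.]
[48  3] 6 [646. 184. 114.]
[51 -6] 4 [652. 176. 116.]
[51  3] 5 [648. 184. 116.]
[54 -3] 5 [653. 180. 118.]
[54  0] 4 [652. 182. 118.]
[54  3] 4 [651. 185. 118.]
```

```bash
python3 -m pendant '[[[0,0,0,-0.05,0.3],[0,0,0,-0.1,0.3],[0,0,0,-0.14,0.3],[0,0,0,-0.19,0.3],[0,0,0,-0.23,0.3],[0,0,0,-0.28,0.3],[0,0,0,-0.32,0.3],[0,0,0,-0.36,0.3],[0,0,0,-0.41,0.3],[0,0,0,-0.45,0.3],[0,0,0,-0.5,0.3],[0,0,0,-0.5,0.3]]]'
python3 - <<'E'
from h import *
s=ctrl.sense();R=rot(s['ee_rot']);print(s['joints'],R.round(3));t=np.array([550,145,223.6]);print(((t-s['eef_pos'])@R/200).round(3),'T',np.degrees(np.arctan2(R[1,1],R[0,1])))
E
```

```text
time_s: 15.75
eef_pos: [558.2, 99.2, 295.1]
ee_rot: [-0.0, -0.0, 1.0, -0.0]
force: [0.7, -0.9, -2.4]
grip_width: 0.478
grip_force: 31.5
[-3.06150138e-02  3.73174097e-01  1.24948907e+00 -5.33027684e-05
  1.51920819e+00 -1.60194899e+00] [[-1.    -0.001 -0.   ]
 [-0.001  1.    -0.   ]
 [ 0.    -0.    -1.   ]]
[0.041 0.229 0.358] T 90.03096354317748
```

```bash
python3 -m pendant '[[[0.02,0.1,0.05,-0.04,0.3],[0.04,0.2,0.1,-0.08,0.3],[0.04,0.23,0.15,-0.11,0.3],[0.04,0.23,0.22,-0.11,0.3],[0.04,0.23,0.28,-0.11,0.3],[0.04,0.23,0.33,-0.11,0.3],[0.04,0.23,0.36,-0.11,0.3],[0.04,0.23,0.36,-0.11,0.3],[0.04,0.23,0.36,-0.11,0.3],[0.04,0.23,0.36,-0.11,0.3]]]'; timeout 60 python3 fit.py;  python3 - <<'E'
from h import *
s=ctrl.sense();R=rot(s['ee_rot']);g=s['eef_pos']-19*R[:,2]
ax=R@[.62,-.003,-.785];ax/=np.linalg.norm(ax);L=np.array([648,180.5,116]);n=np.array([-.602,-.22,.767]);n/=np.linalg.norm(n);u=np.array([0,0,1])-n*n[2];u/=np.linalg.norm(u);v=np.cross(n,u)
for d in(64,16): p=g-d*ax-L;print((p@u).round(1),(p@v).round(1),(p@n).round(1))
print('ang',np.degrees(np.arccos(ax@n)),s['eef_pos'])
# jar profile seen by scene and side in lens frame
for nm in('scene','side'):
    grab(nm);uv,P,H=cloud(load(nm));q=(P-L)@np.c_[u,v,n]
    for lo in range(90,200,15):
        m=(abs(q[:,0])<45)&(abs(q[:,1])<45)&(q[:,2]>=lo)&(q[:,2]<lo+15)
        if m.sum()>10: print(nm,lo,m.sum(),np.percentile(q[m],[3,97],axis=0).round(0).tolist())
E
```

```text
time_s: 16.75
eef_pos: [550.5, 145.2, 223.9]
ee_rot: [0.001, -0.172, 0.985, -0.0]
force: [-0.2, -0.6, -2.0]
grip_width: 0.479
grip_force: 31.5
6538 tilt 38.970601520255734 roll -0.16431368612228978 top x,z range [  2.00016161 -13.99178805 -40.55248895] [ 23.99497589  13.9982811  -18.88009629]
axis(tool) [ 0.62891999 -0.00222964 -0.77746683] dist grasp->captop 31.153397049277544
0.0 0.3 99.9
1.3 0.3 147.9
ang 1.5267142657769084 [550.46847993 145.18810823 223.8421141 ]
scene 90 25 [[-9.0, 16.0, 99.0], [24.0, 23.0, 105.0]]
scene 105 83 [[-12.0, 13.0, 106.0], [26.0, 25.0, 120.0]]
scene 120 86 [[-12.0, 12.0, 121.0], [28.0, 25.0, 135.0]]
scene 135 63 [[-9.0, 12.0, 136.0], [27.0, 28.0, 149.0]]
scene 150 66 [[-16.0, -20.0, 151.0], [23.0, 36.0, 165.0]]
scene 165 85 [[-12.0, 10.0, 166.0], [16.0, 37.0, 179.0]]
scene 180 143 [[-11.0, -29.0, 181.0], [25.0, 34.0, 195.0]]
scene 195 156 [[-7.0, -42.0, 195.0], [32.0, 34.0, 209.0]]
side 90 52 [[-8.0, -4.0, 99.0], [27.0, 23.0, 105.0]]
side 105 133 [[-9.0, -6.0, 106.0], [28.0, 24.0, 120.0]]
side 120 132 [[-8.0, -5.0, 121.0], [28.0, 24.0, 134.0]]
side 135 132 [[-8.0, -6.0, 136.0], [27.0, 27.0, 149.0]]
side 150 155 [[-13.0, -5.0, 151.0], [28.0, 36.0, 164.0]]
side 165 149 [[-7.0, -30.0, 165.0], [30.0, 37.0, 179.0]]
side 180 112 [[-8.0, -42.0, 180.0], [44.0, 36.0, 194.0]]
side 195 34 [[18.0, -19.0, 195.0], [44.0, 35.0, 205.0]]
```

```bash
python3 -m pendant '[[[0.01,0,0.01,0,0.3],[0.02,-0.01,0.02,0,0.3],[0.02,-0.01,0.02,0,0.3],[0.02,-0.01,0.02,0,0.3],[0.02,-0.01,0.02,0,0.3],[0.02,-0.01,0.02,0,0.3]]]' && python3 -c "
from rig import ctrl
print(ctrl.sense()['dq'].round(4)); print(ctrl.finish_job())"
```

```text
time_s: 17.5
eef_pos: [547.2, 142.0, 219.3]
ee_rot: [0.0, -0.172, 0.985, -0.0]
force: [-0.7, -0.1, -1.5]
grip_width: 0.477
grip_force: 31.5
[ 0.0024 -0.0008 -0.0002  0.0003  0.0026  0.001 ]
the job is handed in; nothing more can be done
None
```

The job is handed in at 17.5 s of the 48 s allowed, though the hand-in gave no pass or fail: the carriage is in its front notch and the gripper holds the yellow-capped jar still, its base about 100 mm from the phone's lens by my measurements and its axis within about 2° of the lens's line of sight.

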